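# Sort the capacitors into their trays by size

### The arm

A 6-joint arm with a two-finger parallel gripper is mounted at the origin on the work surface. World frame = base frame: x ahead of the robot, y to its left, z up, the work surface at z = 0. Lengths are in m, angles in rad, forces in N, time in s.
With the tool pointing down it reaches from about 0.275 to 0.825 m from the base axis. Payload 4.9 kg.
Tool frame: the origin (TCP) lies midway between the tips of the shut fingers; the grasp point (between the pads) lies 19 mm behind it; z points along the fingers, y is the direction in which the jaws open and shut (so a half turn about z gives the same grasp; the last joint's range is limited). The gripper opens to 85 mm and grips with 20 to 120 N. Pads are 22 mm wide; open, the fingers measure 114 mm over their backs; the gripper's body (76 mm by 85 mm) begins 54 mm behind the grasp point. The pads swing forward as they close: fully open they stand 13 mm farther back than shut.
Start: joints at [1.116, 0.326, -0.193, 1.052, 0, 1.437], TCP at [0.173, 0.522, 0.231] pointing down, gripper open.
Joint ranges: [-2.65, 2.65], [-0.97, 1.79], [-1.3, 1.35], [-1.93, 2.1], [-1.47, 1.37], [-3.14, 3.14]. Speed limits (rad/s): [2.57, 2.57, 3.14, 3.14, 3.14, 3.14].

### API

Orientations are given as a 3x3 rotation matrix whose columns are the frame's x, y, z axes.
In Python, from rig import manip gives the robot as it stands.
- The arm moves only by the shell command python3 -m creep 'ROWS'. ROWS is JSON, a list of rows, each a list of 7 numbers: the shift along the tool's x, y, z in m, then the turn, a rotation vector about the tool's x, y, z in degrees, then the finger opening in m, from 0 to 0.0854. In form: [[tx, ty, tz, wx, wy, wz, hand], ...]. A call has 1 to 10 rows; each row shifts and turns the pose as measured when the row begins, along the tool's axes as they then stand; what a row does not reach is not made up. A row lasts 1/8 s, in which the tool goes at most 62.5 mm and 10.7 degrees, less where a joint would pass 70% of its speed; a pose out of reach is approached as far as the arm can. A call with a gripper value outside its range is refused whole. The fingers move at their own pace and stop on an object; the grip force is fixed at half the most. Time passes only in rows, so rows that do not move let the fingers close. It gives the time, the measured TCP pose, the force and the opening at its end, in the units of the state.
- manip.observe(): the state, without advancing time (a new reading comes with each control period).
- manip.capture(name): name is "scene" or "side" or "wrist"; returns (picture, depth): 420x560x3 uint8, red, green, blue; 420x560 float32, m along the optical axis (not along the pixel's ray), 0 where there is no reading.
- manip.get_calibration(name): a dict with "fx", "fy", "cx", "cy" (pixels), "rvec" (rotation vector, rad) and "tvec" (3), from world to camera coordinates, as OpenCV has them. Camera axes: x right, y down, z forward; pixel columns grow to the right and rows downward; lengths in m; the calibration is good to about 2 mm. A picture is of the moment at which its call begins: read the wrist's pose just before it. get_calibration takes no time and is no camera call; for the wrist camera it gives the pose at the moment of the call.
- manip.finish_job(): hands the job in, once; it reports no verdict.
The state is a dict: "t": time; "q": joint angles; "qvel": joint speeds; "joint_efforts": joint torques, N m; "position": TCP position; "orientation": TCP orientation; "force": force on the tool from outside, world axes, zero at the start; "wrist_torque": the same for the moment, N m; "width": finger opening in m.
Only numpy, scipy, OpenCV 4.12 (cv2) and the standard library are available. Lean on these libraries where they do the work, as an engineer would, in place of code of your own. Each camera call takes 0.05 s, during which the arm holds its last target. There are 200 camera calls.

### The job

Pick the four electrolytic capacitors (the round upright cans) out of the parts on the bench and stand each one upright, flat on the floor of the tray that matches it in size: the largest can in the largest tray, the next in the next, and so on down to the smallest can in the smallest tray. Set each one down, do not drop it, and leave the copper-wound choke and the white relay where they are.

Things in the scene. Friction and masses are not known exactly. Their poses are not given: they have to be found in the camera images.
- can_xl: The largest electrolytic capacitor: a loose round can, 56 mm in diameter and 70 mm high, standing upright; slate-blue sleeve with a white stripe, black top with two small metal terminals 5 mm high (look only). Origin at the centre of its underside, z up along its axis.
- can_l: The second-largest electrolytic capacitor: a loose round can, 42 mm in diameter and 60 mm high, standing upright; slate-blue sleeve with a white stripe, black top with two small metal terminals 5 mm high (look only). Origin at the centre of its underside, z up along its axis.
- can_m: The third-largest electrolytic capacitor: a loose round can, 30 mm in diameter and 52 mm high, standing upright; slate-blue sleeve with a white stripe, black top with two small metal terminals 5 mm high (look only). Origin at the centre of its underside, z up along its axis.
- can_s: The smallest electrolytic capacitor: a loose round can, 20 mm in diameter and 45 mm high, standing upright; slate-blue sleeve with a white stripe, black top with two small metal terminals 5 mm high (look only). Origin at the centre of its underside, z up along its axis.
- tray_xl: The largest tray, for the largest can: a square open plain grey metal tray fixed to the bench, 100 x 100 mm outside, 14 mm high, walls and floor 4 mm thick (inside 92 x 92 mm, inner floor 4 mm above the bench). Origin at the centre of its underside, z up, x and y along its sides.
- tray_l: The second-largest tray, for the second-largest can: a square open plain grey metal tray fixed to the bench, 82 x 82 mm outside, 14 mm high, walls and floor 4 mm thick (inside 74 x 74 mm, inner floor 4 mm above the bench). Origin at the centre of its underside, z up, x and y along its sides.
- tray_m: The third-largest tray, for the third-largest can: a square open plain grey metal tray fixed to the bench, 66 x 66 mm outside, 14 mm high, walls and floor 4 mm thick (inside 58 x 58 mm, inner floor 4 mm above the bench). Origin at the centre of its underside, z up, x and y along its sides.
- tray_s: The smallest tray, for the smallest can: a square open plain grey metal tray fixed to the bench, 52 x 52 mm outside, 14 mm high, walls and floor 4 mm thick (inside 44 x 44 mm, inner floor 4 mm above the bench). Origin at the centre of its underside, z up, x and y along its sides.
- toroid: Bystander: a loose ring-shaped choke wound with copper wire, lying flat, 49 mm in diameter and 18 mm high. Origin at the centre of its underside. Leave it alone.
- relay: Bystander: a loose white rectangular relay, 36 x 28 mm and 34 mm high, with a black foot. Origin at the centre of its underside. Leave it alone.

How it is judged:
At the end, for the whole second after the job is handed in: Each can stands upright (within 0.1 rad), released and still (under 20 mm/s), on the floor of the tray of its own size rank (underside 1 to 8 mm above that tray's underside), within 27, 24, 21, 19 mm (largest to smallest) of its centre, as any can flat inside its tray is (horizontal distance between can_xl and tray_xl below 0.027 m and z of can_xl in the frame of tray_xl between 0.001 and 0.008 m and angle between each of can_xl, can_l, can_m, can_s's own z axis and vertical below 0.1 rad and linear speed of each of can_xl, can_l, can_m, can_s below 0.02 m/s and horizontal distance between can_l and tray_l below 0.024 m and z of can_l in the frame of tray_l between 0.001 and 0.008 m and horizontal distance between can_m and tray_m below 0.021 m and z of can_m in the frame of tray_m between 0.001 and 0.008 m and horizontal distance between can_s and tray_s below 0.019 m and z of can_s in the frame of tray_s between 0.001 and 0.008 m); the robot touches nothing.
It fails at once if a can is dropped (falls freely while its underside is more than 30 mm above the bench) ((contact force between the fingers and can_xl below 0.02 N and height (world z) of can_xl above 0.03 m and linear speed of can_xl above 0.3 m/s) or (contact force between the fingers and can_l below 0.02 N and height (world z) of can_l above 0.03 m and linear speed of can_l above 0.3 m/s) or (contact force between the fingers and can_m below 0.02 N and height (world z) of can_m above 0.03 m and linear speed of can_m above 0.3 m/s) or (contact force between the fingers and can_s below 0.02 N and height (world z) of can_s above 0.03 m and linear speed of can_s above 0.3 m/s)).
It fails at once if the choke or the relay is moved by more than 20 mm (distance of any of toroid, relay from where it was at the start of the episode above 0.02 m).
It also fails if it takes over 112 s, if anything falls off the work surface, if the arm or the gripper's body presses on something with over 40 N, if the wrist force passes 120 N, or if a joint passes its speed limit or range.

## Working session

There is one attempt and no reset: what is moved stays moved. The work goes in short steps, Python scripts to look and compute and a shell command to move; the robot and the scene stay as the last step left them, time stands still between calls to the robot, and variables do not carry over. Pictures are saved under pics/ and viewed, about 12 in all and at most 16, crops included, and the job is handed in when it is done.

```bash
mkdir -p pics; ls
python3 - <<'E'
from rig import manip
import cv2,numpy as np
s=manip.observe();print({k:np.round(v,3).tolist() for k,v in s.items()})
for n in ("scene","side"):
    p,d=manip.capture(n);cv2.imwrite(f"pics/{n}0.png",p[:,:,::-1]);np.savez(f"pics/{n}0.npz",p=p,d=d)
    print(n,manip.get_calibration(n))
E
```

```text
pics
{'t': 0.0, 'q': [1.116, 0.327, -0.194, 1.052, -0.0, 1.437], 'qvel': [-0.0, 0.0, 0.001, 0.001, -0.0, 0.002], 'joint_efforts': [-0.0, -44.34, 26.244, 0.015, -0.0, 0.0], 'position': [0.173, 0.521, 0.231], 'orientation': [[-0.949, 0.315, -0.001], [0.315, 0.949, -0.002], [0.0, -0.002, -1.0]], 'force': [-0.691, -0.045, 0.088], 'wrist_torque': [-0.01, -0.036, -0.036], 'width': 0.086}
scene {'fx': 477.4912988902736, 'fy': 477.4912988902736, 'cx': 285.26518464828763, 'cy': 213.54758399231662, 'rvec': array([ 1.93155754,  1.23444847, -0.61729036]), 'tvec': array([-0.24559099, -0.2579312 ,  1.3780361 ])}
side {'fx': 407.70241366359073, 'fy': 407.70241366359073, 'cx': 274.7080070407594, 'cy': 212.04120293371307, 'rvec': array([ 0.43224249, -2.6231204 ,  1.38734529]), 'tvec': array([0.53503928, 0.13384623, 0.78241423])}
```

View pics/scene0.png

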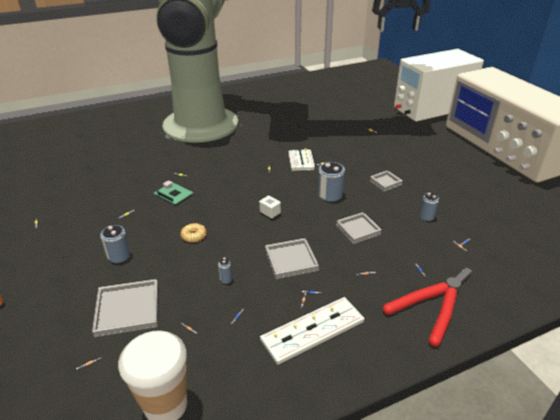

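View pics/side0.png

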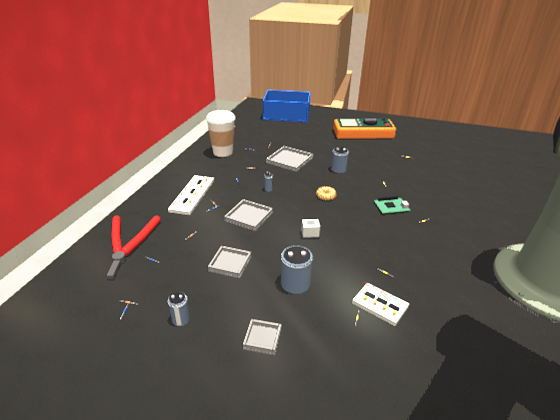

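The scene view shows:
- **Cans:** (331,182) XL, (115,244) L, (429,207) M and (225,271) S.
- **Trays:** (127,307), (291,258), (358,228) and (386,181), largest to smallest.
- **Bystanders:** choke at (194,233), relay at (270,207).

The side view agrees. Next I'll measure positions from depth.

```bash
cat > h.py <<'E'
import cv2,numpy as np
from rig import manip
def pts(d,c):
    R=cv2.Rodrigues(np.array(c["rvec"]))[0]
    v,u=np.mgrid[:d.shape[0],:d.shape[1]]
    P=np.stack([(u-c["cx"])/c["fx"]*d,(v-c["cy"])/c["fy"]*d,d],-1)
    W=(P-np.array(c["tvec"]))@R
    W[d<=0]=np.nan
    return W
def ray(uv,c,z):
    R=cv2.Rodrigues(np.array(c["rvec"]))[0]
    o=-R.T@np.array(c["tvec"]);w=R.T@np.array([(uv[0]-c["cx"])/c["fx"],(uv[1]-c["cy"])/c["fy"],1])
    return o+w*(z-o[2])/w[2]
E
python3 - <<'E'
from h import *
def blobs(n):
    f=np.load(f"pics/{n}0.npz");W=pts(f["d"],manip.get_calibration(n));z=W[...,2]
    r=np.hypot(W[...,0],W[...,1])
    m=((z>0.007)&(z<0.09)&(r>.22)&(r<.9)).astype(np.uint8)
    k,l,st,ce=cv2.connectedComponentsWithStats(m)
    print(n,"bench z",np.nanmedian(z[(abs(z)<.02)]))
    for i in range(1,k):
        if st[i,4]<60: continue
        P=W[l==i];zt=np.percentile(P[:,2],97);T=P[P[:,2]>zt-.006] if zt>.03 else P
        rc=cv2.minAreaRect((T[:,:2]*1000).astype(np.float32))
        print(np.round(ce[i]).tolist(),st[i,4],"zt %.3f"%zt,"rect c",np.round(rc[0],1),"sz",np.round(rc[1],1),"a %.0f"%rc[2],"top mean",np.round(T[:,:2].mean(0)*1000,1))
blobs("scene");blobs("side")
E
```

```text
scene bench z 0.0006736058799208829
[474.0, 129.0] 4667 zt 0.088 rect c [391.5 638.4] sz [497.7 130.2] a 7 top mean [431.4 609.7]
[301.0, 159.0] 393 zt 0.018 rect c [312.6 170.4] sz [55.4 90.1] a 70 top mean [314.9 169.1]
[331.0, 180.0] 854 zt 0.074 rect c [468.8 166.3] sz [54.2 53.5] a 19 top mean [472.  164.7]
[386.0, 179.0] 208 zt 0.016 rect c [484.5 307.4] sz [54.3 53.9] a 6 top mean [485.3 306.5]
[172.0, 192.0] 365 zt 0.017 rect c [ 320.3 -159.3] sz [72.3 56.1] a 28 top mean [ 321.3 -160.3]
[429.0, 205.0] 344 zt 0.056 rect c [631.1 313.2] sz [29.2 28. ] a 43 top mean [632.5 312.2]
[270.0, 206.0] 335 zt 0.036 rect c [480.8  12.1] sz [39.5 29.8] a 20 top mean [482.3  12. ]
[359.0, 226.0] 352 zt 0.016 rect c [607.7 155.9] sz [70.4 68.7] a 3 top mean [609.  155.5]
[193.0, 232.0] 344 zt 0.019 rect c [ 483.7 -156.5] sz [45.6 50.5] a 28 top mean [ 487.6 -158.5]
[115.0, 242.0] 760 zt 0.063 rect c [ 480.3 -305.4] sz [41.6 41.1] a 18 top mean [ 482.4 -306.3]
[291.0, 257.0] 488 zt 0.016 rect c [632.4  -8.5] sz [83.4 85.3] a 81 top mean [634.8  -9.5]
[225.0, 269.0] 242 zt 0.049 rect c [ 630
[... 1278 characters left out ...]
631.7  -9. ] sz [85.5 83.1] a 81 top mean [631.   -6.4]
[127.0, 244.0] 907 zt 0.020 rect c [845.1 177.1] sz [ 83.4 199.6] a 4 top mean [826.1 180.3]
[310.0, 228.0] 297 zt 0.036 rect c [479.5  13.6] sz [35.6 28.6] a 22 top mean [479.2  15.9]
[229.0, 261.0] 370 zt 0.016 rect c [606.7 156.8] sz [66.5 68.3] a 2 top mean [606.3 158.3]
[296.0, 268.0] 1254 zt 0.073 rect c [468.6 167.2] sz [54.1 56.8] a 13 top mean [467.5 169.7]
[380.0, 303.0] 1132 zt 0.017 rect c [312.7 169.9] sz [58.3 88.3] a 70 top mean [309.6 173.7]
[178.0, 308.0] 529 zt 0.056 rect c [628.5 314.8] sz [28.5 29.9] a 48 top mean [628.1 316.2]
[262.0, 336.0] 412 zt 0.015 rect c [483.1 308.2] sz [52.  53.3] a 7 top mean [482.8 309.8]
```

Both views agree to within 3 mm, and sizes and heights match the spec. In mm:

| | XL | L | M | S |
|---|---|---|---|---|
| Can | (469,167) | (479,-304) | (630,314) | (630,-138) |
| Tray | (625,-315) | (632,-9) | (607,156) | (484,308) |

I'll square the tool to the world axes, so that tx=-dx, ty=+dy and tz=-dz, then go to can M.

```bash
python3 -m creep '[[0,0,0,0,0,-9.2,0.085],[0,0,0,0,0,-9.2,0.085],[-0.05,-0.023,0,0,0,0,0.085],[-0.05,-0.023,0,0,0,0,0.085],[-0.05,-0.023,0,0,0,0,0.085],[-0.05,-0.023,0,0,0,0,0.085],[-0.05,-0.023,0,0,0,0,0.085],[-0.05,-0.023,0,0,0,0,0.085],[-0.05,-0.023,0,0,0,0,0.085],[0,0,0,0,0,0,0.085]]'
```

```text
t: 1.35
position: [0.5337, 0.3592, 0.225]
orientation: [[-1.0, -0.016, -0.006], [-0.016, 1.0, -0.006], [0.006, -0.006, -1.0]]
force: [-0.7, -0.2, -0.2]
width: 0.0848
```

```bash
python3 -m creep '[[-0.048,-0.022,0.02,0,0,1,0.085],[-0.048,-0.022,0.03,0,0,0,0.085],[0,0,0.04,0,0,0,0.085],[0,0,0,0,0,0,0.085],[0,0,0,0,0,0,0.085]]'
python3 - <<'E'
from h import *
p,d=manip.capture("wrist");cv2.imwrite("pics/w1.png",p[:,:,::-1]);c=manip.get_calibration("wrist")
print(manip.observe()["position"])
W=pts(d,c);z=W[...,2];m=(z>.045)&(z<.056)&(np.hypot(W[...,0]-.63,W[...,1]-.314)<.04)
if m.sum()>30:print(m.sum(),cv2.minAreaRect((W[m][:,:2]*1000).astype(np.float32)))
E
```

```text
t: 1.98
position: [0.6291, 0.3164, 0.1326]
orientation: [[-1.0, -0.001, -0.009], [-0.001, 1.0, -0.005], [0.009, -0.005, -1.0]]
force: [0.5, 0.0, 1.3]
width: 0.0852
[0.62868024 0.31649106 0.13242761]
1255 ((629.013671875, 313.839599609375), (30.218530654907227, 29.59066390991211), 80.07694244384766)
```

View pics/w1.png

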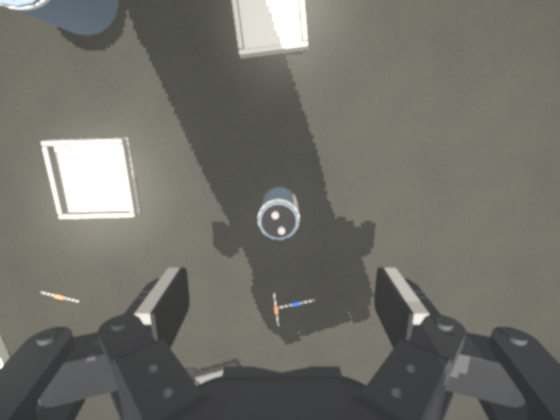

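The wrist view shows can M at (278,219), centred between the jaws. Its measured top centre is (629,314), which confirms the estimate. Going down to grasp it.

```bash
python3 -m creep '[[0,-0.002,0.03,0,0,0,0.085],[0,0,0.04,0,0,0,0.085],[0,0,0.03,0,0,0,0.085],[0,0,0.01,0,0,0,0.085],[0,0,0,0,0,0,0.02],[0,0,0,0,0,0,0.02],[0,0,0,0,0,0,0.02],[0,0,0,0,0,0,0.02],[0,0,0,0,0,0,0.02],[0,0,0,0,0,0,0.02]]'
```

```text
t: 3.28
position: [0.6347, 0.3214, 0.0375]
orientation: [[-1.0, -0.007, 0.013], [-0.007, 1.0, 0.003], [-0.013, 0.003, -1.0]]
force: [-0.5, -0.1, -0.5]
width: 0.0287
```

TCP sits higher and more offset than commanded, so I'll check the grasp.

Run:
```python
from h import *
print(manip.observe()["position"],manip.observe()["width"])
p,d=manip.capture("side");cv2.imwrite("pics/s2.png",cv2.resize(p[200:400,80:330,::-1],None,fx=3,fy=3))
```

```text
[0.63469372 0.32144448 0.03746459] 0.028663437762675416
```

View pics/s2.png

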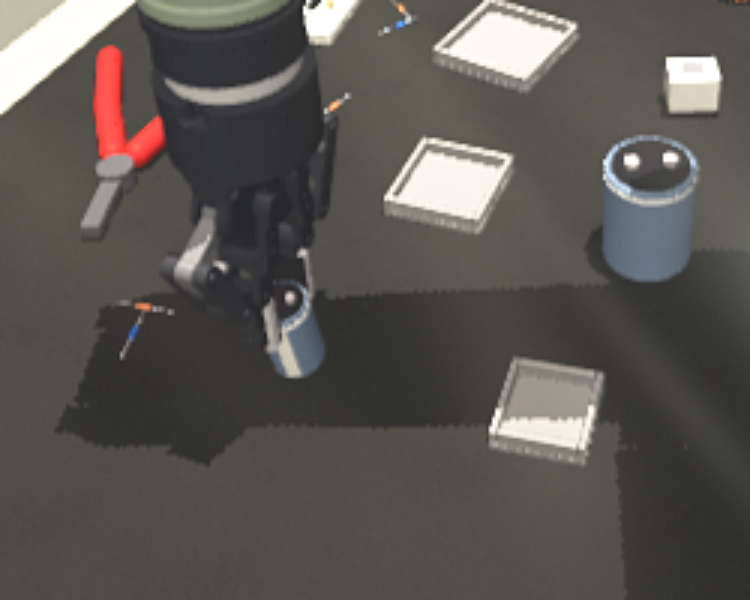

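Can M is held near its top and off centre. I'll reopen, correct the position and re-grip lower.

```bash
python3 -m creep '[[0,0,0,0,0,0,0.06],[0,0,0,0,0,0,0.06],[0,0,0,0,0,0,0.06]]'
python3 - <<'E'
from h import *
for n in("wrist",):
    p,d=manip.capture(n);c=manip.get_calibration(n);W=pts(d,c);z=W[...,2];m=(z>.045)&(z<.054)&(np.hypot(W[...,0]-.63,W[...,1]-.314)<.03)
    m&=(p.max(-1)<250)
    k,l,st,ce=cv2.connectedComponentsWithStats(m.astype(np.uint8))
    for i in range(1,k):
        if st[i,4]>100:print(n,st[i,4],cv2.minAreaRect((W[l==i][:,:2]*1000).astype(np.float32)))
    cv2.imwrite("pics/w3.png",p[:,:,::-1])
E
```

```text
t: 3.7
position: [0.6346, 0.3213, 0.0373]
orientation: [[-1.0, -0.007, 0.013], [-0.007, 1.0, 0.003], [-0.013, 0.003, -1.0]]
force: [-0.0, -0.6, 0.3]
width: 0.06
wrist 2920 ((630.8004760742188, 313.75341796875), (29.947776794433594, 29.595054626464844), 12.922194480895996)
wrist 325 ((634.3938598632812, 291.1557922363281), (23.358430862426758, 6.799377918243408), 16.767024993896484)
```

View pics/w3.png

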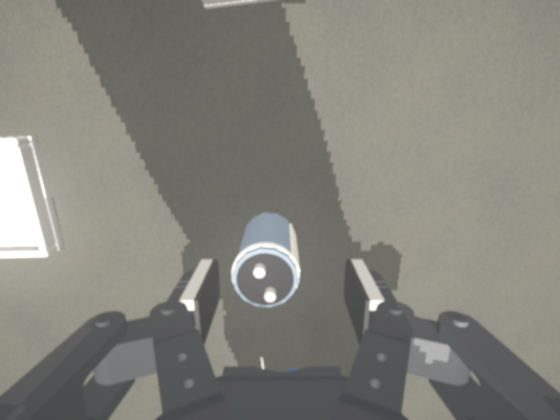

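Motion errors come from the fast rows, since holding rows don't drift. The wrist view shows the can at (266,275), 15 px left of the jaw middle, which is 7 mm in y.

```bash
python3 -m creep '[[0.004,-0.0075,0,0,0.7,0.4,0.06],[0,0,0.01,0,0,0,0.06],[0,0,0.006,0,0,0,0.06],[0,0,0,0,0,0,0.06],[0,0,0,0,0,0,0.06]]'
```

```text
t: 4.38
position: [0.63, 0.313, 0.0193]
orientation: [[-1.0, 0.001, -0.002], [0.001, 1.0, 0.003], [0.002, 0.003, -1.0]]
force: [-0.2, -0.3, -0.3]
width: 0.0597
```

```bash
python3 -m creep '[[0,0,0,0,0,0,0.02],[0,0,0,0,0,0,0.02],[0,0,0,0,0,0,0.02],[0,0,0,0,0,0,0.02]]';python3 -m creep '[[0,0,-0.02,0,0,0,0.02],[0,0,-0.03,0,0,0,0.02],[0,0,-0.03,0,0,0,0.02],[0,0,-0.02,0,0,0,0.02],[0,0,0,0,0,0,0.02]]'
```

```text
t: 4.88
position: [0.6305, 0.3134, 0.0201]
orientation: [[-1.0, 0.001, -0.0], [0.001, 1.0, 0.003], [0.0, 0.003, -1.0]]
force: [0.4, 0.5, -1.4]
width: 0.0288
t: 5.5
position: [0.6314, 0.3134, 0.1286]
orientation: [[-1.0, 0.001, 0.003], [0.001, 1.0, 0.005], [-0.003, 0.005, -1.0]]
force: [-0.2, 0.6, -0.6]
width: 0.0287
```

```bash
python3 -m creep '[[0.005,-0.03,0,0,0,0,0.02],[0.006,-0.04,0,0,0,0,0.02],[0.006,-0.04,0,0,0,0,0.02],[0.005,-0.03,0,0,0,0,0.02],[0.002,-0.017,0,0,0,0,0.02],[0,0,0.02,0,0,0,0.02],[0,0,0.03,0,0,0,0.02],[0,0,0.02,0,0,0,0.02],[0,0,0,0,0,0,0.02]]'
python3 - <<'E'
from h import *
print(manip.observe()["position"],manip.observe()["width"])
p,d=manip.capture("side");cv2.imwrite("pics/s4.png",cv2.resize(p[150:350,130:380,::-1],None,fx=3,fy=3))
E
```

```text
t: 6.62
position: [0.6059, 0.1534, 0.0545]
orientation: [[-1.0, -0.002, 0.002], [-0.002, 1.0, 0.006], [-0.002, 0.006, -1.0]]
force: [0.1, 0.0, -0.7]
width: 0.0291
[0.60590938 0.15337    0.0545299 ] 0.029091673899705982
```

View pics/s4.png

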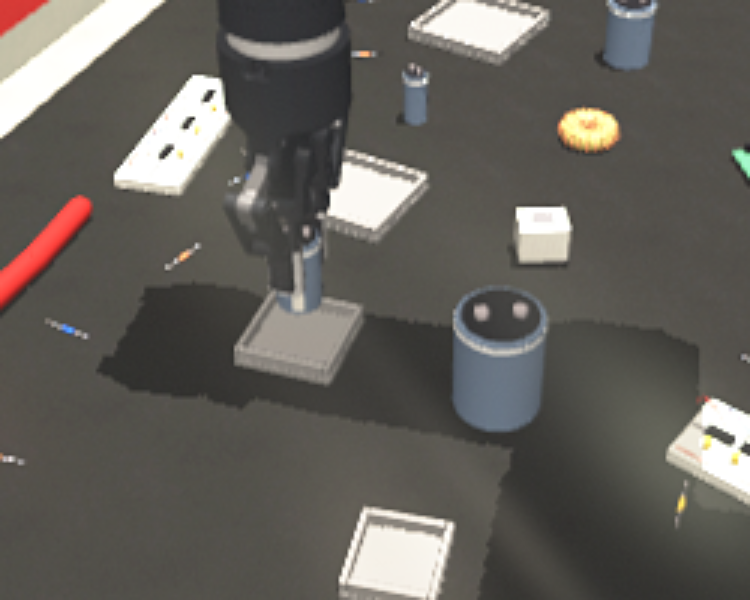

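Can M hangs upright over tray M, with its underside at about (300,305) in the crop. Lowering it.

```bash
python3 -m creep '[[0,0.002,0.01,0,0,0,0.02],[0,0,0.01,0,0,0,0.02],[0,0,0.006,0,0,0,0.02],[0,0,0,0,0,0,0.02]]'
```

```text
t: 7.18
position: [0.6085, 0.1566, 0.03]
orientation: [[-1.0, -0.003, 0.007], [-0.003, 1.0, 0.007], [-0.007, 0.007, -1.0]]
force: [0.1, 0.2, -1.3]
width: 0.0289
```

```bash
python3 -m creep '[[0.001,0,0.004,0,0.3,0,0.02],[0,0,0.001,0,0,0,0.02],[0,0,0,0,0,0,0.02]]'
```

```text
t: 7.55
position: [0.6079, 0.1566, 0.0251]
orientation: [[-1.0, -0.003, 0.003], [-0.002, 1.0, 0.007], [-0.003, 0.007, -1.0]]
force: [0.6, 0.1, -0.7]
width: 0.0286
```

```bash
python3 -m creep '[[0,0,0.001,0,0,0,0.05],[0,0,0,0,0,0,0.05],[0,0,0,0,0,0,0.05]]'; python3 -m creep '[[0,0,-0.02,0,0,0,0.05],[0,0,-0.04,0,0,0,0.05],[0,0,-0.04,0,0,0,0.085],[0,0,-0.02,0,0,0,0.085],[0.03,0.002,0,0,0,0,0.085],[0.04,0.003,0,0,0,0,0.085],[0.04,0.003,0,0,0,0,0.085],[0.029,0.002,0,0,0,0,0.085],[0,0,0,0,0,0,0.085]]'
python3 - <<'E'
from h import *
print(manip.observe()["position"])
c=manip.get_calibration("wrist");p,d=manip.capture("wrist")
W=pts(d,c);z=W[...,2];m=(z>.066)&(z<.072)&(np.hypot(W[...,0]-.469,W[...,1]-.167)<.05)
print(m.sum(),cv2.minAreaRect((W[m][:,:2]*1000).astype(np.float32)))
p,d=manip.capture("side");W=pts(d,manip.get_calibration("side"));z=W[...,2]
m=(z>.05)&(z<.061)&(np.hypot(W[...,0]-.607,W[...,1]-.156)<.04);print(z[m].max(),cv2.minAreaRect((W[m][:,:2]*1000).astype(np.float32)))
E
```

```text
t: 7.92
position: [0.6084, 0.1567, 0.0247]
orientation: [[-1.0, -0.002, 0.004], [-0.002, 1.0, 0.007], [-0.004, 0.007, -1.0]]
force: [0.6, -0.1, -0.5]
width: 0.0498
t: 9.05
position: [0.4658, 0.1655, 0.1487]
orientation: [[-1.0, -0.002, 0.007], [-0.002, 1.0, 0.008], [-0.007, 0.008, -1.0]]
force: [0.4, 0.2, 0.3]
width: 0.0848
[0.46577057 0.16553539 0.14873809]
4042 ((468.08746337890625, 165.8233184814453), (55.182373046875, 55.60527801513672), 45.69619369506836)
0.06080466394405758 ((608.085693359375, 159.29855346679688), (28.341320037841797, 28.0108642578125), 59.16621398925781)
```

Can M stands in tray M, about 2 mm from centre. Next, down onto can XL.

```bash
python3 -m creep '[[-0.002,0.0005,0.02,0.4,0.3,0,0.085],[0,0,0.03,0,0,0,0.085],[0,0,0.03,0,0,0,0.085],[0,0,0.02,0,0,0,0.085],[0,0,0.01,0,0,0,0.085],[0,0,0,0,0,0,0.085]]'
```

```text
t: 9.9
position: [0.4839, 0.1663, 0.037]
orientation: [[-1.0, 0.002, 0.015], [0.002, 1.0, 0.002], [-0.015, 0.002, -1.0]]
force: [-0.7, -0.8, -0.0]
width: 0.0852
```

```bash
python3 -m creep '[[0.008,0,0,0,0.8,0,0.085],[0.0075,0,0.004,0,0,0,0.085],[0,0,0.004,0,0,0,0.085],[0,0,0,0,0,0,0.085]]'
```

```text
t: 10.4
position: [0.4692, 0.1667, 0.0305]
orientation: [[-1.0, 0.002, 0.004], [0.002, 1.0, 0.003], [-0.004, 0.003, -1.0]]
force: [0.4, 0.1, -0.5]
width: 0.0851
```

```bash
python3 -m creep '[[0,0,0.006,0,0.2,0,0.085],[0,0,0.003,0,0,0,0.085],[0,0,0,0,0,0,0.045],[0,0,0,0,0,0,0.045],[0,0,0,0,0,0,0.045],[0,0,0,0,0,0,0.045]]'; python3 -m creep '[[0,0,-0.01,0,0,0,0.045],[0,0,-0.02,0,0,0,0.045],[0,0,-0.03,0,0,0,0.045],[0,0,-0.03,0,0,0,0.045],[0,0,-0.02,0,0,0,0.045],[0,0,-0.01,0,0,0,0.045],[0,0,0,0,0,0,0.045]]'
```

```text
t: 11.15
position: [0.4698, 0.1667, 0.0214]
orientation: [[-1.0, 0.002, 0.001], [0.002, 1.0, 0.003], [-0.001, 0.003, -1.0]]
force: [-1.5, -0.1, -0.4]
width: 0.0549
t: 12.02
position: [0.4682, 0.1662, 0.1466]
orientation: [[-1.0, 0.002, -0.001], [0.002, 1.0, 0.003], [0.001, 0.003, -1.0]]
force: [0.1, -0.3, -3.2]
width: 0.0548
```

```bash
python3 -m creep '[[-0.007,-0.02,0,0,0,0,0.045],[-0.013,-0.04,0,0,0,0,0.045],[-0.016,-0.05,0,0,0,0,0.045],[-0.016,-0.05,0,0,0,0,0.045],[-0.016,-0.05,0,0,0,0,0.045],[-0.016,-0.05,0,0,0,0,0.045],[-0.016,-0.05,0,0,0,0,0.045],[-0.016,-0.05,0,0,0,0,0.045],[-0.013,-0.04,0,0,0,0,0.045],[0,0,0,0,0,0,0.045]]'
```

```text
t: 13.28
position: [0.5946, -0.2446, 0.1313]
orientation: [[-1.0, -0.001, -0.016], [-0.001, 1.0, 0.008], [0.016, 0.008, -1.0]]
force: [0.1, 0.0, -2.4]
width: 0.0548
```

```bash
python3 -m creep '[[-0.01,-0.025,0,0.4,-0.9,0,0.045],[-0.012,-0.03,0,0,0,0,0.045],[-0.008,-0.016,0,0,0,0,0.045],[0,0,0.02,0,0,0,0.045],[0,0,0.03,0,0,0,0.045],[0,0,0.01,0,0,0,0.045],[0,0,0,0,0,0,0.045]]'
```

```text
t: 14.15
position: [0.6199, -0.3088, 0.0606]
orientation: [[-1.0, -0.005, -0.013], [-0.005, 1.0, 0.012], [0.013, 0.012, -1.0]]
force: [0.8, 0.2, -1.8]
width: 0.0549
```

```bash
python3 -m creep '[[-0.005,-0.006,0,0.6,-0.7,0.3,0.045],[0,0,0.012,0,0,0,0.045],[0,0,0.01,0,0,0,0.045],[0,0,0.005,0,0,0,0.045],[0,0,0,0,0,0,0.045]]'
python3 - <<'E'
from h import *
p,d=manip.capture("scene");cv2.imwrite("pics/c5.png",cv2.resize(p[180:380,40:290,::-1],None,fx=3,fy=3))
E
```

```text
t: 14.78
position: [0.6267, -0.3155, 0.0342]
orientation: [[-1.0, 0.0, 0.003], [0.0, 1.0, -0.001], [-0.003, -0.001, -1.0]]
force: [-0.8, 0.2, -3.0]
width: 0.0553
```

View pics/c5.png

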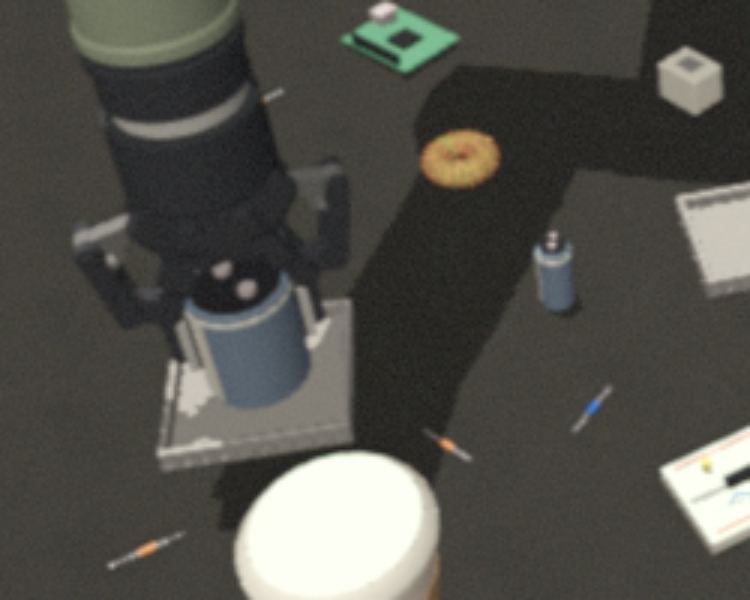

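Can XL is upright inside tray XL, with its underside at (265,395) in the crop, about 9 mm above the floor. Setting it down.

```bash
python3 -m creep '[[0,0,0.006,0,0,0,0.045],[0,0,0.003,0,0,0,0.045],[0,0,0,0,0,0,0.045]]'
```

```text
t: 15.2
position: [0.6273, -0.3159, 0.0255]
orientation: [[-1.0, 0.0, 0.004], [0.0, 1.0, -0.002], [-0.004, -0.002, -1.0]]
force: [-0.0, 0.0, -1.1]
width: 0.0549
```

```bash
python3 -m creep '[[0,0,0.0005,0,0,0,0.075],[0,0,0,0,0,0,0.075],[0,0,0,0,0,0,0.075]]'; python3 -m creep '[[0,0,-0.015,0,0,0,0.075],[0,0,-0.04,0,0,0,0.075],[0,0,-0.04,0,0,0,0.085],[0,0,-0.03,0,0,0,0.085],[0.03,0.002,0,0,0,0,0.085],[0.04,0.003,0,0,0,0,0.085],[0.04,0.003,0,0,0,0,0.085],[0.03,0.002,0,0,0,0,0.085],[0,0,0,0,0,0,0.085]]'
python3 - <<'E'
from h import *
print(manip.observe()["position"])
c=manip.get_calibration("wrist");p,d=manip.capture("wrist")
W=pts(d,c);z=W[...,2];m=(z>.056)&(z<.062)&(np.hypot(W[...,0]-.479,W[...,1]+.304)<.04)
print(m.sum(),cv2.minAreaRect((W[m][:,:2]*1000).astype(np.float32)))
p,d=manip.capture("scene");W=pts(d,manip.get_calibration("scene"));z=W[...,2]
m=(z>.07)&(z<.08)&(np.hypot(W[...,0]-.625,W[...,1]+.315)<.06);print(z[m].max(),cv2.minAreaRect((W[m][:,:2]*1000).astype(np.float32)))
E
```

```text
t: 15.58
position: [0.6282, -0.3165, 0.0263]
orientation: [[-1.0, 0.0, 0.006], [0.0, 1.0, -0.003], [-0.006, -0.003, -1.0]]
force: [-0.4, -0.8, -0.3]
width: 0.0749
t: 16.7
position: [0.4866, -0.3076, 0.1652]
orientation: [[-1.0, -0.0, 0.017], [-0.001, 1.0, -0.011], [-0.017, -0.011, -1.0]]
force: [-0.1, 0.1, 1.0]
width: 0.0847
[ 0.48664887 -0.30758066  0.16515862]
1943 ((478.3832702636719, -307.7226257324219), (41.49303436279297, 41.62592697143555), 17.544166564941406)
0.0798411321108269 ((626.775390625, -314.1434631347656), (54.90721893310547, 56.94637680053711), 63.94267272949219)
```

Can XL is placed, about 2 mm off centre. Next is can L at (478,-306).

```bash
python3 -m creep '[[0.008,0.001,0,-0.6,1,0,0.085],[0,0,0.03,0,0,0,0.085],[0,0,0.03,0,0,0,0.085],[0,0,0.03,0,0,0,0.085],[0,0,0.02,0,0,0,0.085],[0,0,0.01,0,0,0,0.085],[0,0,0,0,0,0,0.085]]'
```

```text
t: 17.68
position: [0.4864, -0.3094, 0.0424]
orientation: [[-1.0, -0.006, 0.001], [-0.006, 1.0, -0.003], [-0.001, -0.003, -1.0]]
force: [0.0, 0.2, 1.5]
width: 0.0851
```

```bash
python3 -m creep '[[0.008,0.003,0.005,0,0,0.3,0.085],[0,0,0.01,0,0,0,0.085],[0,0,0.006,0,0,0,0.085],[0,0,0,0,0,0,0.085]]'
```

```text
t: 18.18
position: [0.4791, -0.3073, 0.022]
orientation: [[-1.0, -0.001, 0.003], [-0.001, 1.0, -0.005], [-0.003, -0.005, -1.0]]
force: [-0.1, 0.0, -0.5]
width: 0.0848
```

```bash
python3 -m creep '[[0,0.0005,0.002,0,0,0,0.03],[0,0,0,0,0,0,0.03],[0,0,0,0,0,0,0.03],[0,0,0,0,0,0,0.03],[0,0,0,0,0,0,0.03]]'; python3 -m creep '[[0,0,-0.01,0,0,0,0.03],[0,0,-0.02,0,0,0,0.03],[0,0,-0.03,0,0,0,0.03],[0,0,-0.03,0,0,0,0.03],[0,0,-0.02,0,0,0,0.03],[0,0,-0.01,0,0,0,0.03],[0,0,0,0,0,0,0.03]]'
```

```text
t: 18.8
position: [0.4797, -0.3072, 0.0206]
orientation: [[-1.0, -0.001, 0.004], [-0.001, 1.0, -0.006], [-0.004, -0.006, -1.0]]
force: [-0.1, 0.4, -0.4]
width: 0.0408
t: 19.68
position: [0.4787, -0.3062, 0.1466]
orientation: [[-1.0, -0.001, 0.004], [-0.001, 1.0, -0.005], [-0.004, -0.005, -1.0]]
force: [-0.4, -0.1, -0.6]
width: 0.0412
```

```bash
python3 -m creep '[[-0.01,0.02,0,0,0,0,0.03],[-0.02,0.04,0,0,0,0,0.03],[-0.025,0.048,0,0,0,0,0.03],[-0.025,0.048,0,0,0,0,0.03],[-0.025,0.048,0,0,0,0,0.03],[-0.025,0.048,0,0,0,0,0.03],[-0.015,0.03,0,0,0,0,0.03],[-0.008,0.016,0,0,0,0,0.03],[0,0,0,0,0,0,0.03]]'
```

```text
t: 20.8
position: [0.6318, 0.0004, 0.1356]
orientation: [[-1.0, 0.003, -0.008], [0.003, 1.0, -0.003], [0.008, -0.003, -1.0]]
force: [-0.3, -0.6, -2.2]
width: 0.0408
```

```bash
python3 -m creep '[[0,-0.009,0,0,-0.4,-0.2,0.03],[0,0,0.02,0,0,0,0.03],[0,0,0.03,0,0,0,0.03],[0,0,0.02,0,0,0,0.03],[0,0,0.005,0,0,0,0.03],[0,0,0,0,0,0,0.03]]'
```

```text
t: 21.55
position: [0.6292, -0.0213, 0.0598]
orientation: [[-1.0, 0.012, -0.001], [0.012, 1.0, -0.007], [0.0, -0.007, -1.0]]
force: [0.3, 0.4, -0.0]
width: 0.0406
```

```bash
python3 -m creep '[[-0.003,0.012,0,-0.4,0,-0.6,0.03],[0,0,0.012,0,0,0,0.03],[0,0,0.01,0,0,0,0.03],[0,0,0.005,0,0,0,0.03],[0,0,0,0,0,0,0.03]]'
python3 - <<'E'
from h import *
p,d=manip.capture("side");cv2.imwrite("pics/s6.png",cv2.resize(p[100:300,130:380,::-1],None,fx=3,fy=3))
E
```

```text
t: 22.18
position: [0.6339, -0.0088, 0.0329]
orientation: [[-1.0, 0.001, 0.003], [0.001, 1.0, 0.0], [-0.003, 0.0, -1.0]]
force: [1.1, -0.4, -1.7]
width: 0.041
```

View pics/s6.png

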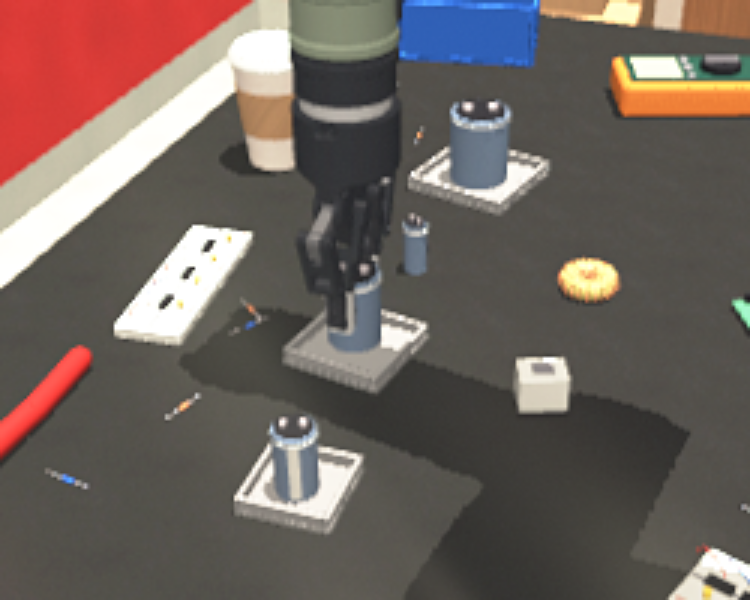

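The crop shows XL (480,150) and M (295,470) standing in their trays, and L (355,330) over tray L, about 8 mm above the floor. Setting it down.

```bash
python3 -m creep '[[0.001,0,0.005,0,0.2,0,0.03],[0,0,0.003,0,0,0,0.03],[0,0,0,0,0,0,0.03]]'
```

```text
t: 22.6
position: [0.6334, -0.009, 0.0251]
orientation: [[-1.0, 0.001, 0.0], [0.001, 1.0, 0.0], [-0.0, 0.0, -1.0]]
force: [0.1, -0.5, -1.2]
width: 0.0411
```

```bash
python3 -m creep '[[0,0,0.0005,0,0,0,0.062],[0,0,0,0,0,0,0.062],[0,0,0,0,0,0,0.062]]'; python3 -m creep '[[0,0,-0.015,0,0,0,0.062],[0,0,-0.04,0,0,0,0.062],[0,0,-0.04,0,0,0,0.062],[0,0,-0.01,0,0,0,0.062],[0,-0.03,0,0,0,0,0.062],[0.001,-0.04,0,0,0,0,0.062],[0.001,-0.04,0,0,0,0,0.062],[0,-0.018,0,0,0,0,0.062],[0,0,0,0,0,0,0.062]]'
python3 - <<'E'
from h import *
print(manip.observe()["position"])
c=manip.get_calibration("wrist");p,d=manip.capture("wrist")
W=pts(d,c);z=W[...,2];m=(z>.041)&(z<.047)&(np.hypot(W[...,0]-.63,W[...,1]+.138)<.025)
print(m.sum(),cv2.minAreaRect((W[m][:,:2]*1000).astype(np.float32)))
p,d=manip.capture("side");W=pts(d,manip.get_calibration("side"));z=W[...,2]
m=(z>.06)&(z<.07)&(np.hypot(W[...,0]-.632,W[...,1]+.009)<.05);print(z[m].max(),cv2.minAreaRect((W[m][:,:2]*1000).astype(np.float32)))
E
```

```text
t: 22.98
position: [0.6341, -0.0091, 0.0252]
orientation: [[-1.0, 0.001, 0.002], [0.001, 1.0, -0.0], [-0.002, -0.0, -1.0]]
force: [-0.6, 0.7, -0.2]
width: 0.0619
t: 24.1
position: [0.632, -0.1389, 0.1369]
orientation: [[-1.0, -0.001, 0.004], [-0.001, 1.0, 0.001], [-0.004, 0.001, -1.0]]
force: [-0.2, -0.3, 0.1]
width: 0.0617
[ 0.6320008  -0.13890842  0.13692174]
484 ((629.0901489257812, -140.185791015625), (19.40293312072754, 19.400400161743164), 89.20478820800781)
0.06970384280513732 ((630.9931640625, -5.732231140136719), (39.688785552978516, 39.65401077270508), 68.15741729736328)
```

Can L is placed within about 3 mm of centre. Next is can S at (630,-139).

```bash
python3 -m creep '[[0.002,0,0.02,0,0.3,0,0.062],[0,0,0.03,0,0,0,0.062],[0,0,0.03,0,0,0,0.062],[0,0,0.015,0,0,0,0.062],[0,0,0.005,0,0,0,0.062],[0,0,0,0,0,0,0.062]]'
```

```text
t: 24.95
position: [0.6285, -0.13, 0.03]
orientation: [[-1.0, -0.012, -0.006], [-0.012, 1.0, 0.003], [0.006, 0.003, -1.0]]
force: [-0.2, -0.6, -0.4]
width: 0.0617
```

```bash
python3 -m creep '[[-0.001,-0.009,0,0.1,-0.3,0.7,0.062],[0,0,0.007,0,0,0,0.062],[0,0,0.006,0,0,0,0.062],[0,0,0,0,0,0,0.062]]'
```

```text
t: 25.45
position: [0.6316, -0.1407, 0.0188]
orientation: [[-1.0, 0.002, 0.004], [0.002, 1.0, -0.0], [-0.004, -0.0, -1.0]]
force: [-0.1, -0.4, 0.5]
width: 0.0618
```

```bash
python3 -m creep '[[0.002,0.0015,0.003,0,0.2,0,0.062],[0,0,0,0,0,0,0.012],[0,0,0,0,0,0,0.012],[0,0,0,0,0,0,0.012],[0,0,0,0,0,0,0.012],[0,0,0,0,0,0,0.012]]'; python3 -m creep '[[0,0,-0.01,0,0,0,0.012],[0,0,-0.02,0,0,0,0.012],[0,0,-0.03,0,0,0,0.012],[0,0,-0.03,0,0,0,0.012],[0,0,-0.03,0,0,0,0.012],[0,0,-0.02,0,0,0,0.012],[0,0,0,0,0,0,0.012]]'
```

```text
t: 26.2
position: [0.6298, -0.1389, 0.016]
orientation: [[-1.0, 0.002, 0.001], [0.002, 1.0, -0.0], [-0.001, -0.0, -1.0]]
force: [0.1, 0.4, -0.1]
width: 0.0185
t: 27.08
position: [0.6298, -0.139, 0.164]
orientation: [[-1.0, 0.002, 0.003], [0.002, 1.0, -0.001], [-0.003, -0.001, -1.0]]
force: [0.4, -0.0, -0.4]
width: 0.0184
```

```bash
python3 -m creep '[[0.007,0.02,0,0,0,0,0.012],[0.013,0.04,0,0,0,0,0.012],[0.016,0.05,0,0,0,0,0.012],[0.016,0.05,0,0,0,0,0.012],[0.016,0.05,0,0,0,0,0.012],[0.016,0.05,0,0,0,0,0.012],[0.016,0.05,0,0,0,0,0.012],[0.013,0.04,0,0,0,0,0.012],[0.01,0.03,0,0,0,0,0.012],[0,0,0,0,0,0,0.012]]'
```

```text
t: 28.32
position: [0.4877, 0.2599, 0.1533]
orientation: [[-1.0, -0.003, -0.017], [-0.003, 1.0, 0.001], [0.017, 0.001, -1.0]]
force: [-0.1, -0.8, -1.1]
width: 0.0181
```

```bash
python3 -m creep '[[0.002,0.025,0,0,-0.9,0.2,0.012],[0.002,0.023,0,0,0,0,0.012],[0,0,0.03,0,0,0,0.012],[0,0,0.03,0,0,0,0.012],[0,0,0.03,0,0,0,0.012],[0,0,0.005,0,0,0,0.012],[0,0,0,0,0,0,0.012]]'
```

```text
t: 29.2
position: [0.4778, 0.3052, 0.0522]
orientation: [[-1.0, 0.002, -0.008], [0.002, 1.0, -0.004], [0.008, -0.004, -1.0]]
force: [-0.0, 0.3, -0.4]
width: 0.0183
```

```bash
python3 -m creep '[[-0.006,0.003,0,-0.2,-0.4,0,0.012],[0,0,0.012,0,0,0,0.012],[0,0,0.009,0,0,0,0.012],[0,0,0,0,0,0,0.012]]'
python3 - <<'E'
from h import *
p,d=manip.capture("side");cv2.imwrite("pics/s7.png",cv2.resize(p[200:400,130:380,::-1],None,fx=3,fy=3))
E
```

```text
t: 29.7
position: [0.4863, 0.309, 0.0324]
orientation: [[-1.0, 0.003, 0.004], [0.003, 1.0, 0.002], [-0.004, 0.002, -1.0]]
force: [-0.9, 0.5, 0.3]
width: 0.0183
```

View pics/s7.png

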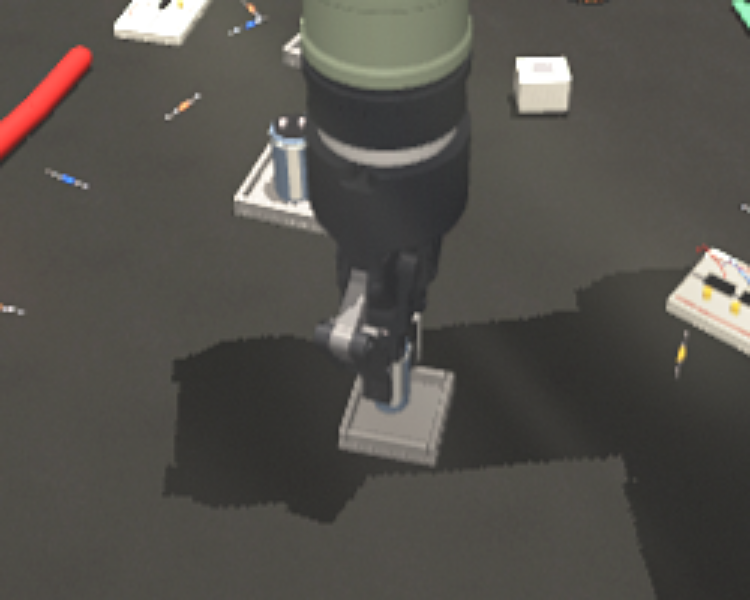

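Can S is upright at (395,395) in the crop, inside tray S and about 12 mm above its floor.

```bash
python3 -m creep '[[0.002,0,0.006,0,0.2,0,0.012],[0,0,0.004,0,0,0,0.012],[0,0,0.0015,0,0,0,0.012],[0,0,0,0,0,0,0.012]]'
```

```text
t: 30.25
position: [0.4843, 0.3092, 0.0206]
orientation: [[-1.0, 0.003, 0.001], [0.003, 1.0, 0.002], [-0.001, 0.002, -1.0]]
force: [-0.2, -0.5, -0.8]
width: 0.018
```

```bash
python3 -m creep '[[0,0,0.0005,0,0,0,0.04],[0,0,0,0,0,0,0.04],[0,0,0,0,0,0,0.04]]'; python3 -m creep '[[0,0,-0.015,0,0,0,0.04],[0,0,-0.04,0,0,0,0.04],[0,0,-0.04,0,0,0,0.04],[0,0,-0.03,0,0,0,0.04],[0.05,0.05,0,0,0,0,0.04],[0.05,0.05,0,0,0,0,0.04],[0.04,0.05,0,0,0,0,0.04],[0,0,0,0,0,0,0.04]]'
python3 - <<'E'
from h import *
G=dict(xl=(.625,-.315,.074),l=(.632,-.009,.064),m=(.607,.156,.056),s=(.4838,.308,.049),toroid=(.483,-.155,.016),relay=(.480,.013,.034))
for n in("scene","side"):
    p,d=manip.capture(n);W=pts(d,manip.get_calibration(n));z=W[...,2];cv2.imwrite(f"pics/{n}8.png",p[:,:,::-1])
    for k,(x,y,h) in G.items():
        m=(z>h-.006)&(z<h+.003)&(np.hypot(W[...,0]-x,W[...,1]-y)<.045)
        r=cv2.minAreaRect((W[m][:,:2]*1000).astype(np.float32));print(n,k,np.round(np.array(r[0])-[x*1e3,y*1e3],1),np.round(r[1],1))
E
```

```text
t: 30.62
position: [0.4847, 0.3094, 0.0205]
orientation: [[-1.0, 0.003, 0.002], [0.003, 1.0, 0.002], [-0.002, 0.002, -1.0]]
force: [-1.1, 0.0, 0.6]
width: 0.0402
t: 31.62
position: [0.3557, 0.4532, 0.1585]
orientation: [[-1.0, 0.007, 0.01], [0.007, 1.0, 0.01], [-0.01, 0.01, -1.0]]
force: [0.3, -0.7, 0.1]
width: 0.04
scene xl [1.6 0.3] [55.4 56.1]
scene l [1.5 0.9] [41.1 42. ]
scene m [4.6 0.4] [30.  27.5]
scene s [2.4 1.6] [19.5 17.2]
scene toroid [ 1.8 -3.5] [48.6 46. ]
scene relay [0.2 0.1] [38.3 30.5]
side xl [8.5 8.4] [34.6 52.1]
side l [-0.7  2.9] [38.4 38.8]
side m [0.6 3.1] [28.  28.4]
side s [-0.6  2.9] [18.8 18.9]
side toroid [-483.  155.] [0. 0.]
side relay [13.5  7.4] [ 5.  27.7]
```

View pics/scene8.png

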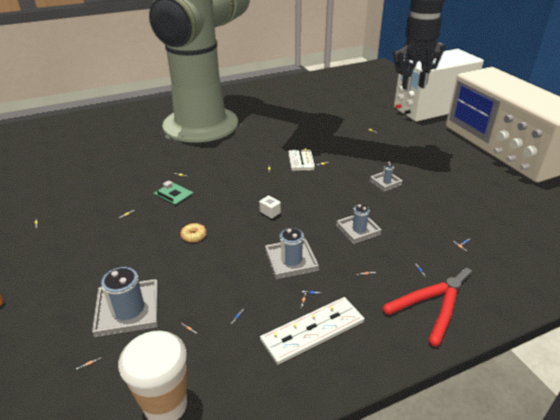

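All four cans stand upright in their trays in the scene view. The choke (194,233) and relay (270,207) are at their starting pixels, and the arm is clear. Handing in.

```bash
python3 -c "
from rig import manip
print(manip.finish_job())"
```

```text
the job is handed in; nothing more can be done
None
```

All four cans were picked up and set down upright in the tray of their size, and the job was handed in at about 32 s. No verdict was reported.

- **Can positions:** In the last scene view each can stood within about 5 mm of its tray centre: XL 2 mm, L 2 mm, M 5 mm and S 3 mm. The can tops were at the heights expected for cans resting on the tray floors.
- **Bystanders:** The choke and the relay were at the same pixels as at the start, and the arm and gripper were clear of everything.
- **Regrasp:** The first grip on can M was too high and off centre, because the fast moves overshot. I released it while it still stood on the bench, corrected the position and gripped it again.
- **Checks that disagreed:** In the last side view the numbers for can XL and the relay were off (about 12 and 15 mm), and the choke gave no reading. Only part of XL's top and of the relay showed up in that measurement, probably hidden by the arm. I relied on the scene view and did not look at that side picture. The side view agreed for L, M and S, all within about 3 mm of centre.

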